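# Tuck the garnish box cover under its lap and hold it shut

### The job

Pick up the loose green cover and set it on the front rim of the garnish box, its rear edge (the one farther from the handle) tucked under the overhanging steel leaf until it meets the stop there, without lifting the leaf. Press the cover down flat against the springy seal in the front rim and finish while still holding it pressed down with the gripper. Leave the honey jar, the salt shaker, the jigger and the pumpkin where they stand.

Things in the scene. Friction and masses are not known exactly. Their poses are not given: they have to be found in the camera images.
- handle (a point): centre of the wooden handle of the loose green cover. Handle: bar 14 mm thick (x), 60 mm long (y), from 10 to 35 mm above the plate's underside, on two short posts; this point is 22.5 mm above the underside and 15 mm in front of (-x of) the plate's middle: 80 mm from the rear edge, 50 mm from the front edge. Axes as the cover's: x to its rear edge, y along the handle, z up
- rear_edge (a point): middle of the cover's rear edge, on the underside of the plate (80 mm behind the handle centre and 22.5 mm below it); axes as the cover's: x rearward out of the cover, z up
- cover: the cover: flat green plate 130 mm (x) by 150 mm (y), 5 mm thick, 0.15 kg, with the handle on top; starts flat on the table. Origin in the middle of the plate's underside; x to its rear edge, y along the handle, z up
- garnish_box: fixed open wooden box holding two lemons (below 64 mm), 205 (x) by 140 mm (y); origin on the table; x points to its back, z up. Side walls 8 mm thick, 65 mm high from x = -105 to +20 mm: the cover rests on these. At x = +20 mm walls and a partition step up to 77 mm: the stop for the cover. Cover home: its middle at x = -45 mm, y = 0, overhanging the front and both sides by 5 mm
- stop (a point): middle of the step face that stops the cover's rear edge, at front rim height (box x = +20 mm, z = 65 mm); the rear edge point of the cover comes here when home; axes as the box's
- lap_edge (a point): middle of the front edge of the steel leaf, on its underside, when it lies down (fixed in the box at x = -6 mm, z = 77 mm): the leaf overhangs the stop by 26 mm, with a gap of 12 mm between front rim and leaf
- leaf (a joint): angle of the steel leaf (102 mm long, 140 mm wide, 3 mm thick with a 7 mm high rolled front edge, 0.12 kg) hinged along the back of the box: 0 = lying down, grows as its front edge is lifted (0.1 rad is about 10 mm at the edge); swings freely
- seal (a joint): how far the black sprung seal bar in the front rim (across the box at its x = -101 mm) is pressed down, m: 0 = up, 4 mm above the side walls' rim; 0.004 = fully down, flush. It pushes up with 2 N at 0 and 3.6 N at 0.004: the cover's weight does not shut it, about 6 N straight down on the handle does
- honey: honey jar with black lid, 63 mm across, 94 mm high, bystander; origin at the centre of its foot
- salt: glass salt shaker, 44 mm across, 90 mm high, bystander; origin at the centre of its foot
- measure: gold jigger, 44 mm across, 87 mm high, bystander; origin at the centre of its foot
- pumpkin: small white pumpkin, 79 mm across, 64 mm high, bystander; origin at the centre of its foot
Not all that is in view belongs to the job. Several things look just like the cover: the one meant starts nearest to the robot's base.

How it is judged:
At the end, for the whole second after the job is handed in: Cover on the front rim, rear edge under the leaf within 10 mm of stop and middle line, within 0.10 rad of square and 0.02 rad of level; seal pressed at least 2.5 mm down, leaf lying down (under 0.03 rad), fingers still pressing or holding the cover (over 1 N) (x of rear_edge in the frame of stop between -0.01 and 0.004 m and y of rear_edge in the frame of stop between -0.01 and 0.01 m and z of rear_edge in the frame of stop below 0.003 m and angle between the x axis of cover and the x axis of garnish_box, either way round below 0.1 rad and angle between cover's own z axis and vertical below 0.02 rad and value of joint seal above 0.0025 m and value of joint leaf below 0.03 rad and contact force between the fingers and cover above 1 N); the arm keeps its last pose, push and grip.
It fails at once if the leaf is lifted (more than 0.10 rad) (value of joint leaf above 0.1 rad).
It fails at once if a bystander is moved more than 30 mm or tipped (distance of any of honey, salt, measure, pumpkin from where it was at the start of the episode above 0.03 m or angle between any of honey, salt, measure, pumpkin's own z axis and vertical above 0.4 rad).
It also fails if it takes over 40 s, if anything falls off the work surface, if the arm or the gripper's body presses on something with over 40 N, if the wrist force passes 120 N, or if a joint passes its speed limit or range.

### The arm

A 6-joint arm with a two-finger parallel gripper is mounted at the origin on a cart in front of the work surface, level with it; the furniture and walls round the work are solid. World frame = base frame: x ahead of the robot, y to its left, z up, the work surface at z = 0. Lengths are in m, angles in rad, forces in N, time in s.
With the tool pointing down it reaches from about 0.35 to 0.95 m from the base axis. Payload 17.4 kg.
Tool frame: the origin (TCP) lies between the finger pads; the fingertips stand manip.finger_overhang ahead of it and the grasp point (between the pads) lies 3 mm ahead of it (manip.finger_overhang is the distance from the TCP to the fingertips, in m); z points along the fingers, y is the line along which they close (so a half turn about z gives the same grasp; the last joint's range is limited). The gripper opens to 93 mm and grips with 3 to 60 N. Pads are 15 mm wide; open, the fingers measure 128 mm over their backs; the gripper's body (75 mm by 188 mm) begins 65 mm behind the grasp point.
Start: joints at [-1.367, 0.116, 1.442, -0, 1.584, -0.038], TCP at [0.162, -0.655, 0.217] pointing down, gripper open.
Joint ranges: [-2.83, 2.83], [-0.83, 2.19], [0.07, 2.5], [-1.14, 4.28], [0.01, 3], [-2.97, 2.97]. Speed limits (rad/s): [1.89, 1.89, 2.22, 3.14, 3.14, 3.14].

### API

Orientations are given as a unit quaternion [x, y, z, w].
In Python, from rig import manip, viewer, hand_in gives the robot as it stands.
- The arm moves only by the shell command python3 -m crank 'ROWS' [OPENING] [FORCE]. ROWS is text: rows parted by semicolons, each of 6 numbers parted by spaces: the shift along the tool's x, y, z in units of 0.05 m (1.0 is 0.05 m), then the turn, a rotation vector about the tool's x, y, z in units of 45 degrees (1.0 is 45 degrees). In form: dx dy dz ax ay az; .... A call has 1 to 12 rows; each row shifts and turns the commanded pose from where the row before left it, along the tool's axes as they then stand; what a row does not reach is not made up. A row lasts 1/12 s, in which the tool goes at most 41.7 mm and 7.16 degrees, less where a joint would pass 70% of its speed; a pose out of reach is approached as far as the arm can. A call with a number of a shift or a turn outside -1 to 1 is refused whole. A call with a gripper value outside its range is refused whole. OPENING is the gripper's target within -1 to 1 (shut at 1, half-way at 0, fully open at -1), set as the call begins (- or left out, the last holds). The fingers move at their own pace and stop on an object; FORCE is the grip in N (left out, the last holds). Time passes only in rows, so rows that do not move let the fingers close. It gives the time, the measured TCP pose, the force, the opening and the grip force at its end, in the units of the state.
- manip.get_obs(): the state, without advancing time (a new reading comes with each control period).
- viewer.get_image(name): name is "scene" or "top" or "wrist"; returns a dict with "frame" (384x512x3 uint8, red, green, blue), "z_map" (384x512 float32, m along the optical axis (not along the pixel's ray), 0 where there is no reading), "mtx" (3x3 intrinsics, pixels), "origin" and "orientation" of the camera in the world. Camera axes: x right, y down, z forward; pixel columns grow to the right and rows downward; lengths in m; the calibration is good to about 2 mm. A picture is of the moment at which its call begins.
- hand_in(): hands the job in; it is judged then, once.
Trained networks look in the newest picture that a camera, given by its name, has taken for a name from the list of things; names that differ only in an ending like _2 or _b are one class to them, and where a whole thing is asked for, a point or a joint stands for the part that bears it (a point fixed in the world has none). Each returns a list of dicts, best first, with "p" (0 to 1); they miss things now and then, are a little off and sometimes report something else, mostly with a low value. They report only what shows in the picture. A call takes as long as a camera call. They do not tell look-alikes from the thing itself.
- viewer.outline_of(name, camera): "pixels" (384x512 bool, what is visible of it) and "box" ([centre column, centre row, width, height] in pixels, round what is visible of it).
- viewer.place_of(name, camera): "pixel" ([column, row] in pixels: a listed point, or the origin of a listed thing).
The state is a dict: "clock": time; "joint_pos": joint angles; "qd": joint speeds; "joint_torque": joint torques, N m; "tcp_pos": TCP position; "tcp_rot": TCP orientation; "ft_force": force on the tool from outside, world axes, zero at the start; "moment": the same for the moment, N m; "width": finger opening in m; "finger_force": force on a finger pad.
Only numpy, scipy, OpenCV 4.12 (cv2) and the standard library are available. Lean on these libraries where they do the work, as an engineer would, in place of code of your own. Each camera call takes 0.05 s, during which the arm holds its last target. There are 200 camera calls.

## Working session

There is one attempt and no reset: what is moved stays moved. The work goes in short steps, Python scripts to look and compute and a shell command to move; the robot and the scene stay as the last step left them, time stands still between calls to the robot, and variables do not carry over. Pictures are saved under pics/ and viewed, at most 10 in all, crops included, and the job is handed in when it is done.

```bash
mkdir -p pics; cat > h.py <<'E'
import numpy as np, cv2
from rig import manip, viewer
from scipy.spatial.transform import Rotation as R
def Rot(o):
    o=np.array(o,float); return o if o.shape==(3,3) else R.from_quat(o).as_matrix()
def world(im,px,z=None,d=None):
    ray=np.linalg.inv(im["mtx"])@[px[0],px[1],1.]
    o=np.array(im["origin"]); r=Rot(im["orientation"])@ray
    if d is None and z is not None: d=(z-o[2])/r[2]
    return o+r*d
def cloud(im):
    v,u=np.mgrid[:384,:512]; Z=im["z_map"]
    P=np.stack([u,v,np.ones_like(u)],-1)@np.linalg.inv(im["mtx"]).T*Z[...,None]
    return P@Rot(im["orientation"]).T+np.array(im["origin"])
def save(im,n): cv2.imwrite(f"pics/{n}.png",im["frame"][:,:,::-1])
E
python3 - <<'E'
from h import *
np.set_printoptions(precision=3,suppress=True)
o=manip.get_obs(); print(o["tcp_pos"],o["tcp_rot"],o["width"],manip.finger_overhang)
fr=[]
for c in ("scene","top"):
    im=viewer.get_image(c); fr.append(im["frame"]); C=cloud(im)
    print(c,im["origin"])
    for n in ("handle","rear_edge","cover","garnish_box","stop","lap_edge","honey","salt","measure","pumpkin"):
        for r in viewer.place_of(n,c)[:5]:
            if r["p"]<.2: continue
            u,v=np.round(r["pixel"]).astype(int)
            z={"handle":.0225,"stop":.065,"lap_edge":.077}.get(n,0)
            print(n,round(r["p"],2),(u,v),world(im,r["pixel"],z=z),"depthpt",C[min(max(v,0),383),min(max(u,0),511)])
cv2.imwrite("pics/a.png",cv2.resize(np.hstack(fr),(800,300))[:,:,::-1]); cv2.imwrite("pics/top.png",fr[1][:,:,::-1])
E
```

```text
[ 0.162 -0.655  0.216] [ 0.993  0.121 -0.    -0.001] 0.09294644590837173 0.022
scene [ 0.059 -0.898  0.876]
handle 0.83 (np.int64(251), np.int64(303)) [ 0.383 -0.512  0.022] depthpt [ 0.379 -0.518  0.035]
rear_edge 0.91 (np.int64(284), np.int64(328)) [ 0.409 -0.594  0.   ] depthpt [ 0.409 -0.596 -0.   ]
rear_edge 0.73 (np.int64(252), np.int64(219)) [ 0.559 -0.307  0.   ] depthpt [ 0.555 -0.309  0.004]
rear_edge 0.53 (np.int64(287), np.int64(194)) [ 0.696 -0.297  0.   ] depthpt [ 0.681 -0.311  0.022]
cover 0.79 (np.int64(255), np.int64(309)) [ 0.389 -0.52   0.   ] depthpt [ 0.388 -0.521  0.003]
cover 0.78 (np.int64(235), np.int64(231)) [ 0.496 -0.312  0.   ] depthpt [ 0.218 -0.684  0.557]
garnish_box 0.8 (np.int64(201), np.int64(175)) [ 0.551 -0.074  0.   ] depthpt [ 0.515 -0.135  0.064]
garnish_box 0.68 (np.int64(237), np.int64(230)) [ 0.502 -0.31   0.   ] depthpt [ 0.221 -0.684  0.556]
stop 0.96 (np.int64(202), np.int64(157)) [ 0.563 -0.073  0.065] depthpt [ 0.553 -0.087  0.079]
lap_edge 0.92 (np.int64(197), np.int64(155)) [ 0.548 -0.068  0.077] depthpt [ 0.542 -0.079  0.086]
honey 
[... 877 characters left out ...]
93 -0.511  0.03 ]
garnish_box 0.69 (np.int64(196), np.int64(211)) [ 0.542 -0.068  0.   ] depthpt [ 0.542 -0.069  0.007]
stop 0.82 (np.int64(194), np.int64(199)) [ 0.568 -0.072  0.065] depthpt [ 0.564 -0.074  0.082]
lap_edge 0.84 (np.int64(192), np.int64(207)) [ 0.54  -0.07   0.077] depthpt [ 0.553 -0.056  0.012]
honey 0.97 (np.int64(267), np.int64(170)) [ 0.688 -0.292  0.   ] depthpt [ 0.669 -0.291  0.065]
salt 0.41 (np.int64(335), np.int64(206)) [ 0.577 -0.515  0.   ] depthpt [ 0.566 -0.507  0.048]
measure 0.77 (np.int64(303), np.int64(176)) [ 0.674 -0.412  0.   ] depthpt [ 0.664 -0.408  0.032]
pumpkin 0.61 (np.int64(339), np.int64(206)) [ 0.577 -0.529  0.   ] depthpt [ 0.567 -0.52   0.045]
```

View pics/a.png

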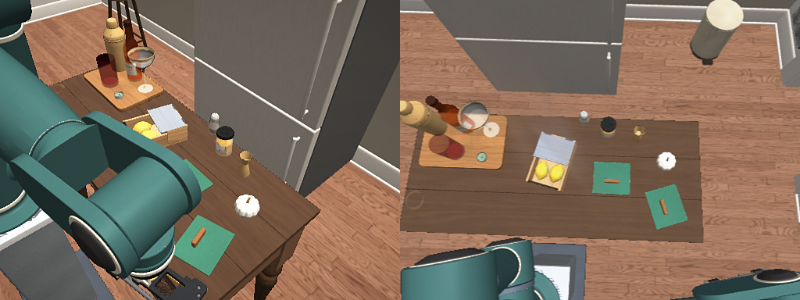

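The pictures show two green covers: in the top view (1024-wide halves) at top-camera pixels ≈(269,231) and (338,264). The first is about 0.57 m from the base and the second about 0.65 m, so by the description I choose the first. The box with lemons is at about (195,205), honey jar (267,165), jigger (303,172), salt (236,150) and pumpkin (339,206). I'll check with one crop and measure poses.

```bash
python3 - <<'E'
from h import *
np.set_printoptions(precision=3,suppress=True)
im=viewer.get_image("top"); C=cloud(im)
f=im["frame"]; cv2.imwrite("pics/crop.png",cv2.resize(f[140:340,140:390],(800,640))[:600,:,::-1])
hsv=cv2.cvtColor(f,cv2.COLOR_RGB2HSV)
g=cv2.inRange(hsv,(60,80,40),(90,255,255))
for lo,hi,nm in (((60,80,40),(90,255,255),"green"),):
    n,l,s,c=cv2.connectedComponentsWithStats(g)
    for i in range(1,n):
        if 300<s[i,4]<4000:
            m=l==i; v,u=np.nonzero(m); P=np.array([world(im,(a,b),z=.005)[:2] for a,b in zip(u,v)])
            print(nm,c[i],s[i,4],cv2.minAreaRect((P*1000).astype(np.float32)))
# handles: points 20..45mm high near covers
for ctr in ((.48,-.30),(.388,-.52)):
    m=(np.hypot(C[...,0]-ctr[0],C[...,1]-ctr[1])<.06)&(C[...,2]>.024)&(C[...,2]<.05)
    print("handle",m.sum(),cv2.minAreaRect((C[m][:,:2]*1000).astype(np.float32)),np.median(C[m][:,2]))
# box
m=(np.hypot(C[...,0]-.55,C[...,1]+.07)<.16)&(C[...,2]>.05)&(C[...,2]<.12)
print("box>50",cv2.minAreaRect((C[m][:,:2]*1000).astype(np.float32)))
m2=m&(C[...,2]>.074)&(hsv[...,1]<70)
P=C[m2]; print("leaf",cv2.minAreaRect((P[:,:2]*1000).astype(np.float32)),np.percentile(P[:,2],[5,50,95]))
E
```

```text
green [270.629 227.496] 1748 ((498.1390075683594, -310.46099853515625), (148.2201385498047, 128.58352661132812), 89.59464263916016)
green [340.323 264.031] 1889 ((392.776611328125, -529.29248046875), (148.65426635742188, 128.64051818847656), 17.944604873657227)
green [449.871 372.825] 2094 ((105.01681518554688, -812.3765869140625), (83.60813903808594, 429.4781188964844), 2.163752317428589)
handle 92 ((482.5855712890625, -310.6534729003906), (12.887914657592773, 55.8441047668457), 2.185356616973877) 0.03394216554999263
handle 99 ((388.20648193359375, -516.2880249023438), (58.76210021972656, 14.269895553588867), 18.659666061401367) 0.03427985805912348
box>50 ((547.314453125, -70.62149047851562), (140.76805114746094, 205.1319122314453), 76.10493469238281)
leaf ((595.4155883789062, -82.17216491699219), (140.24673461914062, 105.89440155029297), 75.94178009033203) [0.077 0.08  0.084]
```

View pics/crop.png

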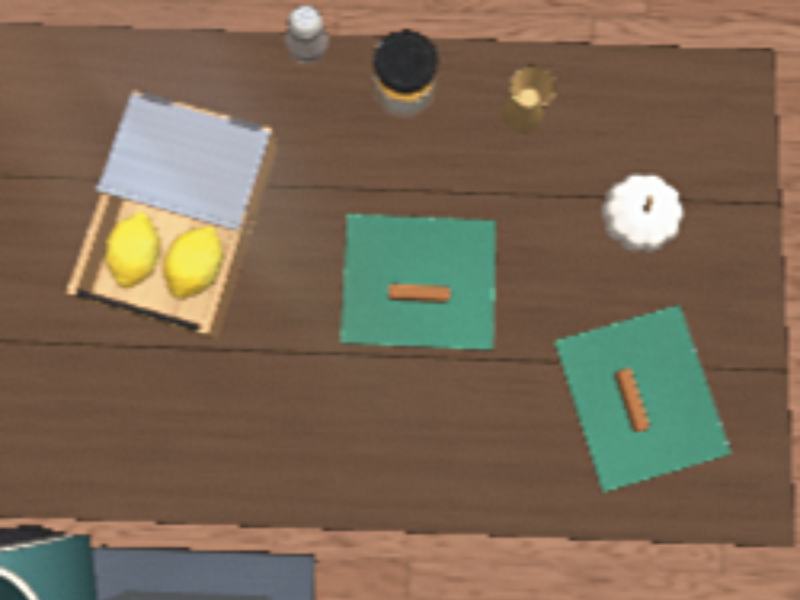

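The crop confirms one cover at crop (420,282), with its handle at (420,292) nearer the front edge. That is the one nearest the base. The other lies at (643,400). The leaf is down on the box. Next: turn, then reach.

```bash
python3 -m crank '0 0 0 0 0 -0.154;0 0 0 0 0 -0.154;0 0 0 0 0 -0.154;0 0 0 0 0 -0.154;0 0 0 0 0 -0.154;0 0 0 0 0 -0.154;0 0 0 0 0 -0.154;0 0 0 0 0 -0.154;0 0 0 0 0 -0.154;0 0 0 0 0 -0.154;0 0 0 0 0 -0.154' -1 40
python3 -m crank '0.57 0.53 0 0 0 0;0.57 0.53 0 0 0 0;0.57 0.53 0 0 0 0;0.57 0.53 0 0 0 0;0.57 0.53 0 0 0 0;0.57 0.53 0 0 0 0;0.57 0.53 0 0 0 0;0.57 0.53 0 0 0 0;0.57 0.53 0 0 0 0;0.57 0.53 0 0 0 0;0.57 0.53 0 0 0 0;0.57 0.53 0 0 0 0'
cat >> h.py <<'E'
def delta(p,yaw_cover=None,pitch=0):
    "remaining move to TCP p with tool y along cover x (yaw), pitch>0 = rear down; in crank units"
    o=manip.get_obs(); T=Rot(o["tcp_rot"])
    c,s=np.cos(yaw_cover),np.sin(yaw_cover)
    W=np.array([[-s,c,0],[c,s,0],[0,0,-1]]).T   # columns tool x,y,z
    W=np.stack([[-s,c,0],[c,s,0],[0,0,-1]],1)
    cv=R.from_rotvec(pitch*np.array([-s,c,0])).as_matrix()
    W=cv@W
    print("tcp",o["tcp_pos"],"F",o["ft_force"],"t",o["clock"],"w",o["width"])
    print("shift units",T.T@(np.array(p)-o["tcp_pos"])/.05,"turn units",R.from_matrix(T.T@W).as_rotvec()/(np.pi/4))
E
python3 - <<'E'
from h import *
np.set_printoptions(precision=3,suppress=True)
im=viewer.get_image("wrist"); C=cloud(im); save(im,"w1")
m=(np.hypot(C[...,0]-.4826,C[...,1]+.3107)<.06)&(C[...,2]>.024)&(C[...,2]<.05)
r=cv2.minAreaRect((C[m][:,:2]*1000).astype(np.float32)); print(m.sum(),r,np.median(C[m][:,2]))
hsv=cv2.cvtColor(im["frame"],cv2.COLOR_RGB2HSV); g=(cv2.inRange(hsv,(60,80,40),(90,255,255))>0)&(C[...,2]<.015)&(C[...,2]>-.01)&(im["z_map"]>.05)
print(cv2.minAreaRect((C[g][:,:2]*1000).astype(np.float32)))
delta((r[0][0]/1000,r[0][1]/1000,.030),0)
E
```

```text
clock: 2.07
tcp_pos: [0.1616, -0.6554, 0.2169]
tcp_rot: [0.704, 0.71, -0.0, 0.0]
ft_force: [-0.2, 0.3, 0.8]
width: 0.093
finger_force: 0.0
clock: 3.07
tcp_pos: [0.4801, -0.3112, 0.2171]
tcp_rot: [0.707, 0.708, 0.0, 0.0]
ft_force: [0.3, 0.3, -0.9]
width: 0.0932
finger_force: 0.0
698 ((481.4932556152344, -308.4536437988281), (58.650535583496094, 13.268800735473633), 89.9001693725586) 0.03418480846590613
((452.5909423828125, -411.4975280761719), (412.43975830078125, 170.1912078857422), 65.71554565429688)
tcp [ 0.484 -0.307  0.217] F [1.787 4.273 0.776] t 3.1167 w 0.09303657851480356
shift units [-0.032 -0.048  3.739] turn units [ 0.002 -0.002  0.005]
```

View pics/w1.png

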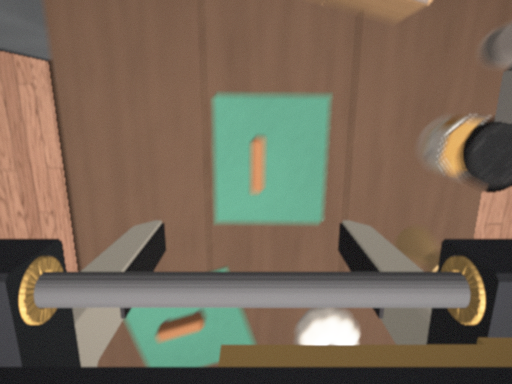

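The wrist picture shows the chosen cover at (270,158) with its handle at (258,165). The fingers straddle it once settled. Going down.

```bash
python3 -m crank '0 0 0.4 0 0 0;0 0 0.5 0 0 0;0 0 0.5 0 0 0;0 0 0.5 0 0 0;0 0 0.5 0 0 0;0 0 0.5 0 0 0;0 0 0.4 0 0 0;0 0 0.2 0 0 0;0 0 0 0 0 0;0 0 0 0 0 0'
python3 - <<'E'
from h import *
np.set_printoptions(precision=3,suppress=True)
delta((.482,-.309,.030),0)
E
```

```text
clock: 3.95
tcp_pos: [0.4792, -0.313, 0.0424]
tcp_rot: [0.707, 0.708, -0.0, -0.0]
ft_force: [0.2, -0.6, 0.4]
width: 0.093
finger_force: 0.0
tcp [ 0.479 -0.313  0.042] F [ 0.199 -0.588  0.353] t 3.95 w 0.09295186397643829
shift units [0.081 0.055 0.248] turn units [-0.    -0.     0.002]
```

```bash
python3 -m crank '0.08 0.06 0.1 0 0 0;0 0 0.1 0 0 0;0 0 0.05 0 0 0;0 0 0 0 0 0'
python3 -m crank '0 0 0 0 0 0;0 0 0 0 0 0;0 0 0 0 0 0;0 0 0 0 0 0;0 0 0 0 0 0;0 0 0 0 0 0;0 0 0 0 0 0;0 0 0 0 0 0' 1 45
python3 -m crank '0 0 -0.1 0 0 0;0 0 -0.3 0 0 0;0 0 -0.5 0 0 0;0 0 -0.6 0 0 0;0 0 -0.6 0 0 0;0 0 -0.4 0 0 0;0 0 -0.1 0 0 0;0 0 0 0 0 0;0 0 0 0 0 0'
python3 - <<'E'
from h import *
np.set_printoptions(precision=3,suppress=True)
xh=np.array([np.cos(.2426),-np.sin(.2426)]); st=np.array([.5692,-.0760])
pre=st-xh*(.080+.070); home=st-xh*.080
print(pre,home)
delta((*pre,.16),-.2426)
im=viewer.get_image("top"); C=cloud(im)
hsv=cv2.cvtColor(im["frame"],cv2.COLOR_RGB2HSV)
g=(cv2.inRange(hsv,(60,80,40),(90,255,255))>0)&(C[...,2]>.05)&(C[...,2]<.2)&(abs(C[...,0]-.48)<.12)&(abs(C[...,1]+.31)<.12)
P=C[g]; print(g.sum(),cv2.minAreaRect((P[:,:2]*1000).astype(np.float32)),np.median(P[:,2]),np.linalg.lstsq(np.c_[P[:,:2],np.ones(len(P))],P[:,2],rcond=None)[0])
w=viewer.get_image("wrist"); cv2.imwrite("pics/g.png",cv2.resize(np.hstack([im["frame"][130:330,130:390],cv2.resize(w["frame"],(267,200))]),(800,300))[:,:,::-1])
E
```

```text
clock: 4.28
tcp_pos: [0.4821, -0.3087, 0.0291]
tcp_rot: [0.707, 0.708, -0.0, -0.0]
ft_force: [-0.1, -0.2, -0.9]
width: 0.0929
finger_force: 0.0
clock: 4.95
tcp_pos: [0.4821, -0.3089, 0.0293]
tcp_rot: [0.707, 0.708, -0.0, -0.0]
ft_force: [0.1, -0.9, -0.7]
width: 0.0446
finger_force: 0.0
clock: 5.7
tcp_pos: [0.4819, -0.3088, 0.1586]
tcp_rot: [0.707, 0.708, -0.0, -0.0]
ft_force: [0.1, 0.9, -0.4]
width: 0.0006
finger_force: 0.0
[ 0.424 -0.04 ] [ 0.492 -0.057]
tcp [ 0.482 -0.309  0.159] F [ 0.143  0.943 -0.382] t 5.7 w 0.0005778832596815425
shift units [ 5.377 -1.158 -0.026] turn units [-0.001 -0.     0.311]
0 ((0.0, 0.0), (0.0, 0.0), 0.0) nan [0. 0. 0.]
  return _methods._mean(a, axis=axis, dtype=dtype,
  ret = ret.dtype.type(ret / rcount)
```

View pics/g.png

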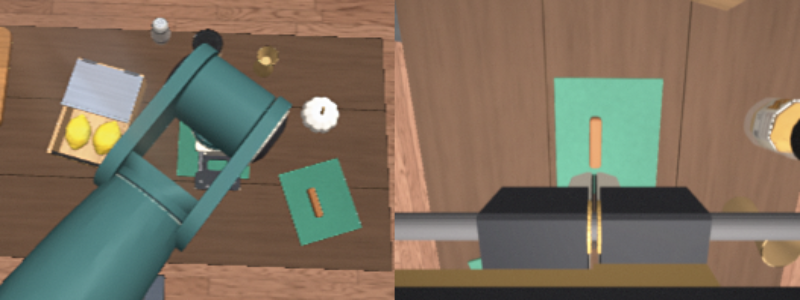

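The fingers were too slow, so I lifted before they had closed. The cover is still in place, with its handle at (595,142) in the picture. I'll open, go down again and wait longer.

```bash
python3 -m crank '0 0 0 0 0 0;0 0 0 0 0 0;0 0 0 0 0 0;0 0 0 0 0 0;0 0 0 0 0 0;0 0 0 0 0 0;0 0 0 0 0 0;0 0 0 0 0 0;0 0 0 0 0 0' 0 45
python3 - <<'E'
from h import *
np.set_printoptions(precision=3,suppress=True)
im=viewer.get_image("wrist"); C=cloud(im)
m=(np.hypot(C[...,0]-.4826,C[...,1]+.3107)<.06)&(C[...,2]>.024)&(C[...,2]<.045)
r=cv2.minAreaRect((C[m][:,:2]*1000).astype(np.float32)); print(m.sum(),r)
delta((.482,-.309,.03),0)
E
```

```text
clock: 6.55
tcp_pos: [0.4821, -0.3089, 0.1594]
tcp_rot: [0.707, 0.708, -0.0, 0.0]
ft_force: [-0.4, -0.5, -0.1]
width: 0.0461
finger_force: 0.0
973 ((481.5189208984375, -308.7086181640625), (59.410335540771484, 13.774287223815918), 89.81375885009766)
tcp [ 0.482 -0.309  0.159] F [-0.442 -0.656 -0.021] t 6.6 w 0.04640266957845902
shift units [-0.002 -0.002  2.587] turn units [-0.    -0.     0.002]
```

Handle unmoved; 46 mm opening suffices.

```bash
python3 -m crank '0 0 0.4 0 0 0;0 0 0.5 0 0 0;0 0 0.5 0 0 0;0 0 0.5 0 0 0;0 0 0.4 0 0 0;0 0 0.2 0 0 0;0 0 0.08 0 0 0;0 0 0 0 0 0;0 0 0 0 0 0'
python3 -m crank '0 0 0 0 0 0;0 0 0 0 0 0;0 0 0 0 0 0;0 0 0 0 0 0;0 0 0 0 0 0;0 0 0 0 0 0;0 0 0 0 0 0;0 0 0 0 0 0;0 0 0 0 0 0;0 0 0 0 0 0' 1 45
```

```text
clock: 7.35
tcp_pos: [0.4826, -0.3092, 0.0315]
tcp_rot: [0.707, 0.708, 0.0, 0.001]
ft_force: [1.2, 0.4, -0.2]
width: 0.0463
finger_force: 0.0
clock: 8.18
tcp_pos: [0.4822, -0.309, 0.0306]
tcp_rot: [0.707, 0.708, 0.0, 0.0]
ft_force: [-0.4, 1.1, 2.8]
width: 0.0119
finger_force: 45.0
```

```bash
python3 -m crank '0 0 -0.1 0 0 0;0 0 -0.3 0 0 0;0 0 -0.5 0 0 0;0 0 -0.6 0 0 0;0 0 -0.6 0 0 0;0 0 -0.4 0 0 0;0 0 -0.1 0 0 0'
python3 -m crank '0.3 -0.06 0 0 0 0;0.55 -0.12 0 0 0 0;0.65 -0.14 0 0 0 0;0.65 -0.14 0 0 0 0;0.65 -0.14 0 0 0 0;0.65 -0.14 0 0 0 0;0.65 -0.14 0 0 0 0;0.55 -0.12 0 0 0 0;0.4 -0.09 0 0 0 0;0.33 -0.07 0 0 0 0;0 0 0 0 0 0.1;0 0 0 0 0 0.1'
python3 -m crank '0 0 0 0 0 0.11;0 0 0 0 0 0;0 0 0 0 0 0;0 0 0 0 0 0'
python3 - <<'E'
from h import *
np.set_printoptions(precision=3,suppress=True)
delta((.424,-.04,.16),-.2426)
fr=[]
for c in ("wrist","scene","top"):
    im=viewer.get_image(c); C=cloud(im); fr.append(im["frame"])
    hsv=cv2.cvtColor(im["frame"],cv2.COLOR_RGB2HSV)
    g=(cv2.inRange(hsv,(60,80,40),(90,255,255))>0)&(C[...,2]>.10)&(C[...,2]<.17)&(abs(C[...,0]-.43)<.12)&(abs(C[...,1]+.04)<.12)&(im["z_map"]>.05)
    P=C[g]; print(c,g.sum())
    if len(P)>50: print(cv2.minAreaRect((P[:,:2]*1000).astype(np.float32)),np.linalg.lstsq(np.c_[P[:,:2]-[.424,-.04],np.ones(len(P))],P[:,2],rcond=None)[0])
    for n in ("rear_edge","stop","lap_edge"):
        for r in viewer.place_of(n,c)[:2]: print(n,round(r["p"],2),r["pixel"],world(im,r["pixel"],z={"stop":.065,"lap_edge":.077}.get(n,.13)))
cv2.imwrite("pics/p.png",cv2.resize(np.hstack(fr[:2]),(800,300))[:,:,::-1])
E
```

```text
clock: 8.77
tcp_pos: [0.4829, -0.3095, 0.1643]
tcp_rot: [0.707, 0.708, 0.0, 0.002]
ft_force: [0.1, 0.3, -1.2]
width: 0.0125
finger_force: 45.0
clock: 9.77
tcp_pos: [0.4226, -0.0385, 0.1585]
tcp_rot: [0.76, 0.649, -0.001, -0.001]
ft_force: [0.6, 1.0, -1.5]
width: 0.0123
finger_force: 45.0
clock: 10.1
tcp_pos: [0.4233, -0.0398, 0.1594]
tcp_rot: [0.786, 0.618, -0.0, -0.0]
ft_force: [0.6, 0.2, -2.2]
width: 0.0127
finger_force: 45.0
tcp [ 0.423 -0.04   0.159] F [ 0.563  0.201 -2.232] t 10.1 w 0.012656885904403142
shift units [-0.     0.015 -0.012] turn units [-0.002  0.     0.004]
wrist 28719
((436.1807861328125, -43.079345703125), (148.1068878173828, 128.71897888183594), 76.20364379882812) [-0.007  0.003  0.134]
rear_edge 0.68 [378.0, 216.6] [ 0.499 -0.058  0.13 ]
stop 0.63 [437.2, 187.4] [ 0.569 -0.072  0.065]
lap_edge 0.93 [410.5, 191.7] [ 0.543 -0.066  0.077]
lap_edge 0.4 [436.6, 191.5] [ 0.563 -0.07   0.077]
scene 1470
((436.7420654296875, -46.460853576660156), (153.0165252685547, 128.0928955078125), 76.02310943603516) [-0.005  0.001  0.134]
rear_edge 0.86 [177.9, 149.2] [ 0.489 -0.072  0.13 ]
rear_edge 0.67 [287.1, 329.5] [ 0.36  -0.647  0.13 ]
stop 0.95 [201.9, 155.9] [ 0.564 -0.069  0.065]
lap_edge 0.79 [196.7, 154.6] [ 0.548 -0.067  0.077]
lap_edge 0.43 [315.6, 270.4] [ 0.527 -0.565  0.077]
top 1095
((428.5263366699219, -80.89791107177734), (74.54368591308594, 128.25234985351562), 76.42514038085938) [-0.004  0.001  0.135]
rear_edge 0.94 [184.4, 219.7] [ 0.492 -0.06   0.13 ]
rear_edge 0.72 [362.2, 258.5] [ 0.402 -0.563  0.13 ]
stop 0.76 [194.1, 200.5] [ 0.563 -0.071  0.065]
lap_edge 0.86 [191.9, 205.2] [ 0.546 -0.068  0.077]
lap_edge 0.6 [182.2, 215.4] [ 0.513 -0.041  0.077]
```

View pics/p.png

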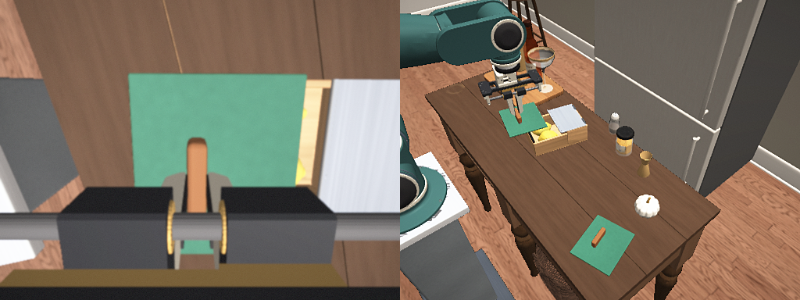

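The cover is held square, its yaw matching the box at −13.9°. Its rear edge at wrist (302,150 in the picture) is about 72 mm short of the stop. I'll pitch the rear down 3° and lower.

```bash
python3 -m crank '0 0 0.2 0.067 0 0;0 0 0.3 0 0 0;0 0 0.3 0 0 0;0 0 0.2 0 0 0;0 0 0.1 0 0 0;0 0 0 0 0 0;0 0 0 0 0 0;0 0 0 0 0 0'
python3 - <<'E'
from h import *
np.set_printoptions(precision=4,suppress=True)
delta((.4235,-.0395,.1012),-.2426,.0524)
im=viewer.get_image("wrist"); C=cloud(im)
xh=np.array([np.cos(.2426),-np.sin(.2426)]); yh=np.array([-xh[1],xh[0]])
hsv=cv2.cvtColor(im["frame"],cv2.COLOR_RGB2HSV)
gr=cv2.inRange(hsv,(60,80,40),(90,255,255))>0
near=(im["z_map"]>.05)&(abs(C[...,0]-.45)<.2)&(abs(C[...,1]+.05)<.15)
P=C[gr&near&(C[...,2]>.05)&(C[...,2]<.1)]; A=(P[:,:2]-[.5692,-.0760])@np.c_[xh,yh]
print(cv2.minAreaRect((A*1000).astype(np.float32)),np.percentile(A,[.5,99.5],0)); co=np.linalg.lstsq(np.c_[A,np.ones(len(A))],P[:,2],rcond=None)[0]; print("plane",co,"rear top z",co[2]+co[0]*A[:,0].max())
Q=C[near&~gr&(hsv[...,1]<70)&(C[...,2]>.073)&(C[...,2]<.095)]; B=(Q[:,:2]-[.5692,-.0760])@np.c_[xh,yh]; k=(B[:,0]>-.06)
B=B[k];Q=Q[k]; print("leaf",len(B),np.percentile(B,[1,50,99],0),np.percentile(Q[:,2],[5,50,95]))
save(im,"w3")
E
```

```text
clock: 11.37
tcp_pos: [0.4218, -0.0395, 0.1063]
tcp_rot: [0.787, 0.616, -0.016, -0.02]
ft_force: [0.4, 0.4, -2.9]
width: 0.0125
finger_force: 45.0
tcp [ 0.4218 -0.0395  0.1063] F [ 0.3983  0.4458 -2.8773] t 11.3667 w 0.012512570300072216
shift units [0.0075 0.0389 0.1   ] turn units [ 0.0012 -0.0001  0.0008]
((-139.94155883789062, -0.01255035400390625), (148.0184326171875, 128.78347778320312), 89.91300964355469) [[-0.2031 -0.0708]
 [-0.0768  0.0739]]
plane [-0.0575  0.0011  0.0716] rear top z 0.07591505994981343
leaf 8325 [[-0.0283 -0.0672]
 [-0.0154  0.0083]
 [ 0.0085  0.0703]] [0.0787 0.0799 0.0838]
```

View pics/w3.png

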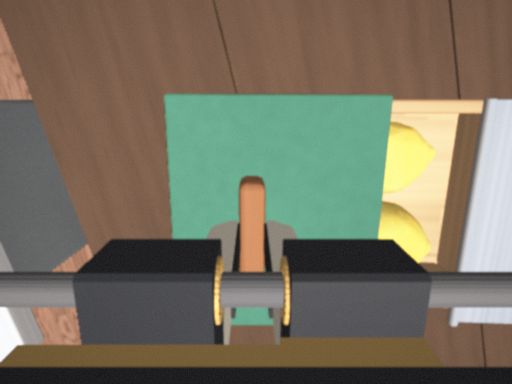

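The picture shows the cover's rear edge at column 388, the leaf edge at column 483, and the two lined up. I measure 73 mm to the stop, 1.5 mm sideways, and the rear 4 mm high. I'll lower and slide in.

```bash
python3 -m crank '0.03 0 0.04 0 0 0;0 0 0.04 0 0 0;0 0 0 0 0 0;0 0 0 0 0 0'
python3 -m crank '0 0.06 -0.003 0 0 0;0 0.12 -0.006 0 0 0;0 0.15 -0.008 0 0 0;0 0.15 -0.008 0 0 0;0 0.15 -0.008 0 0 0;0 0.15 -0.008 0 0 0;0 0.12 -0.006 0 0 0;0 0.1 -0.005 0 0 0;0 0.08 -0.004 0 0 0;0 0.08 -0.004 0 0 0;0 0.05 -0.002 0 0 0;0 0 0 0 0 0'
python3 - <<'E'
from h import *
np.set_printoptions(precision=4,suppress=True)
delta((.4916,-.0555,.1022),-.2426,.0524)
im=viewer.get_image("wrist"); C=cloud(im)
xh=np.array([np.cos(.2426),-np.sin(.2426)]); yh=np.array([-xh[1],xh[0]])
hsv=cv2.cvtColor(im["frame"],cv2.COLOR_RGB2HSV)
gr=cv2.inRange(hsv,(60,80,40),(90,255,255))>0
near=(im["z_map"]>.05)&(abs(C[...,0]-.5)<.2)&(abs(C[...,1]+.05)<.15)
P=C[gr&near&(C[...,2]>.05)&(C[...,2]<.1)]; A=(P[:,:2]-[.5692,-.0760])@np.c_[xh,yh]
print(np.percentile(A,[.5,99.5],0)); co=np.linalg.lstsq(np.c_[A,np.ones(len(A))],P[:,2],rcond=None)[0]; print("plane",co)
Q=C[near&~gr&(hsv[...,1]<70)&(C[...,2]>.073)&(C[...,2]<.095)]; B=(Q[:,:2]-[.5692,-.0760])@np.c_[xh,yh]; k=(B[:,0]>-.04)
B=B[k];Q=Q[k]; print("leaf",np.percentile(B,[1,50,99],0),np.percentile(Q[:,2],[5,50,95]))
save(im,"w4")
E
```

```text
clock: 11.75
tcp_pos: [0.4216, -0.0379, 0.1015]
tcp_rot: [0.787, 0.616, -0.016, -0.021]
ft_force: [-0.2, -0.3, -1.7]
width: 0.0127
finger_force: 45.0
clock: 12.75
tcp_pos: [0.4807, -0.0525, 0.1013]
tcp_rot: [0.787, 0.616, -0.016, -0.021]
ft_force: [0.5, 1.0, -1.9]
width: 0.0126
finger_force: 45.0
tcp [ 0.4807 -0.0525  0.1013] F [ 0.457   1.0073 -1.9218] t 12.75 w 0.012649780688022503
shift units [-0.0061  0.225  -0.03  ] turn units [-0.0004  0.      0.0008]
[[-0.1428 -0.0694]
 [-0.0256  0.0754]]
plane [-0.0587  0.0007  0.0699]
leaf [[-0.0275 -0.0658]
 [ 0.0184  0.0231]
 [ 0.0618  0.0709]] [0.0786 0.0797 0.0821]
```

View pics/w4.png

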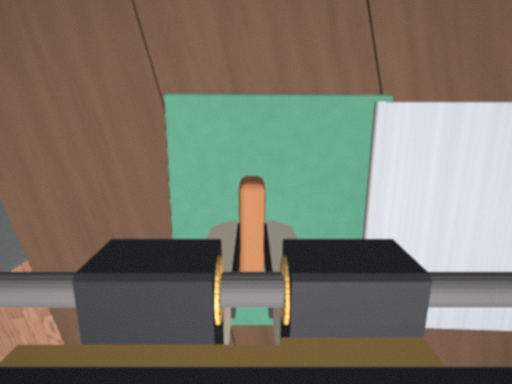

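The rear edge is tucked under the leaf (leaf edge at column 370), centred to within 1 mm, and the leaf is still down. I'll creep to the stop.

```bash
python3 -m crank '0 0.04 -0.002 0 0 0;0 0.04 -0.002 0 0 0;0 0.04 -0.002 0 0 0;0 0.04 -0.002 0 0 0;0 0.02 -0.001 0 0 0;0 0 0 0 0 0'
python3 -m crank '0 0.02 -0.001 0 0 0;0 0.02 -0.001 0 0 0;0 0.02 -0.001 0 0 0;0 0 0 0 0 0'
```

```text
clock: 13.3
tcp_pos: [0.4893, -0.0547, 0.1013]
tcp_rot: [0.787, 0.616, -0.016, -0.021]
ft_force: [0.6, -0.2, -1.6]
width: 0.012
finger_force: 45.0
clock: 13.63
tcp_pos: [0.4922, -0.0553, 0.1013]
tcp_rot: [0.787, 0.616, -0.016, -0.021]
ft_force: [0.6, -0.2, -2.0]
width: 0.0124
finger_force: 45.0
```

```bash
python3 -m crank '0 0.02 -0.001 0 0 0;0 0.02 -0.001 0 0 0;0 0 0 0 0 0'
python3 -m crank '0 0.02 -0.001 0 0 0;0 0.02 -0.001 0 0 0;0 0 0 0 0 0'
```

```text
clock: 13.88
tcp_pos: [0.4932, -0.0556, 0.1012]
tcp_rot: [0.787, 0.616, -0.017, -0.022]
ft_force: [-8.4, 0.7, 2.0]
width: 0.0124
finger_force: 45.0
clock: 14.13
tcp_pos: [0.4933, -0.0557, 0.1009]
tcp_rot: [0.787, 0.616, -0.019, -0.024]
ft_force: [-26.1, 5.8, 10.4]
width: 0.0122
finger_force: 45.0
```

Stop reached (26 N). I'll ease off and level about the rear edge while lowering.

```bash
python3 -m crank '0 -0.045 0.002 0 0 0;0 -0.012 0.03 -0.022 0 0;0 -0.012 0.03 -0.022 0 0;0 -0.01 0.03 -0.022 0 0;0 0 0 0 0 0;0 0 0 0 0 0'
python3 - <<'E'
from h import *
np.set_printoptions(precision=4,suppress=True)
delta((.4920,-.0555,.095),-.2426,0)
im=viewer.get_image("wrist"); C=cloud(im)
xh=np.array([np.cos(.2426),-np.sin(.2426)]); yh=np.array([-xh[1],xh[0]])
hsv=cv2.cvtColor(im["frame"],cv2.COLOR_RGB2HSV)
gr=cv2.inRange(hsv,(60,80,40),(90,255,255))>0
P=C[gr&(im["z_map"]>.05)&(C[...,2]>.05)&(C[...,2]<.1)&(abs(C[...,0]-.5)<.2)&(abs(C[...,1]+.05)<.15)]; A=(P[:,:2]-[.5692,-.0760])@np.c_[xh,yh]
print(np.percentile(A,[.5,99.5],0),"plane",np.linalg.lstsq(np.c_[A,np.ones(len(A))],P[:,2],rcond=None)[0])
E
```

```text
clock: 14.63
tcp_pos: [0.492, -0.0553, 0.0972]
tcp_rot: [0.787, 0.617, 0.0, 0.0]
ft_force: [-1.0, -0.1, 2.0]
width: 0.0127
finger_force: 45.1
tcp [ 0.492  -0.0553  0.0972] F [-1.0487 -0.0741  2.0491] t 14.6333 w 0.012664532090640244
shift units [-0.0039  0.0001  0.0441] turn units [0.0002 0.     0.0009]
[[-0.1305 -0.0703]
 [-0.0145  0.0754]] plane [-0.0219  0.0002  0.0696]
```

```bash
python3 -m crank '0 0 0.02 0 0 0;0 0 0.02 0 0 0;0 0 0 0 0 0;0 0 0 0 0 0'
python3 -m crank '0 0 0.02 0 0 0;0 0 0 0 0 0;0 0 0 0 0 0'
cat > m.py <<'E'
from h import *
np.set_printoptions(precision=4,suppress=True)
delta((.4920,-.0555,.095),-.2426,0)
im=viewer.get_image("wrist"); C=cloud(im)
xh=np.array([np.cos(.2426),-np.sin(.2426)]); yh=np.array([-xh[1],xh[0]])
hsv=cv2.cvtColor(im["frame"],cv2.COLOR_RGB2HSV)
gr=cv2.inRange(hsv,(60,80,40),(90,255,255))>0
P=C[gr&(im["z_map"]>.05)&(C[...,2]>.05)&(C[...,2]<.1)&(abs(C[...,0]-.5)<.2)&(abs(C[...,1]+.05)<.15)]; A=(P[:,:2]-[.5692,-.0760])@np.c_[xh,yh]
k=P[:,2]<.085
print(np.percentile(A,[.5,99.5],0),"plane",np.linalg.lstsq(np.c_[A,np.ones(len(A))],P[:,2],rcond=None)[0])
for a,b in ((-.150,-.12),(-.12,-.09),(-.09,-.06),(-.06,-.03)):
    s=(A[:,0]>a)&(A[:,0]<b); print(a,s.sum(),np.median(P[s,2]) if s.any() else 0)
E
python3 m.py
```

```text
clock: 15.02
tcp_pos: [0.4916, -0.0552, 0.0955]
tcp_rot: [0.787, 0.617, -0.001, -0.001]
ft_force: [-11.5, 3.0, 11.7]
width: 0.0126
finger_force: 45.0
clock: 15.27
tcp_pos: [0.4916, -0.0552, 0.0953]
tcp_rot: [0.787, 0.617, -0.001, -0.001]
ft_force: [-17.0, 2.3, 21.9]
width: 0.0128
finger_force: 45.0
tcp [ 0.4916 -0.0552  0.0953] F [-17.0285   2.3174  21.942 ] t 15.2667 w 0.012805509730870239
shift units [-0.0038  0.0093  0.0066] turn units [-0.0028  0.0001  0.0007]
[[-0.1305 -0.0702]
 [-0.0145  0.0754]] plane [-0.0006  0.0003  0.0696]
-0.15 2657 0.06972331875155094
-0.12 6843 0.06972478905258514
-0.09 5733 0.06970325247819448
-0.06 7146 0.06969437140626729
```

Pressed flat (22 N down, plane slope under 0.001). Final check on leaf and settling.

```bash
python3 -m crank '0 -0.01 0 0 0 0;0 0 0 0 0 0;0 0 0 0 0 0;0 0 0 0 0 0'
python3 m.py; python3 - <<'E'
from h import *
im=viewer.get_image("wrist"); C=cloud(im)
xh=np.array([np.cos(.2426),-np.sin(.2426)]); yh=np.array([-xh[1],xh[0]])
hsv=cv2.cvtColor(im["frame"],cv2.COLOR_RGB2HSV)
B=(C[...,:2]-[.5692,-.0760])@np.c_[xh,yh]
m=(im["z_map"]>.05)&(hsv[...,1]<70)&(B[...,0]>-.015)&(B[...,0]<.06)&(abs(B[...,1])<.06)&(C[...,2]>.06)
print("leaf slope",np.polyfit(B[m][:,0],C[m][:,2],1))
s=viewer.get_image("scene")["frame"]; cv2.imwrite("pics/f.png",cv2.resize(np.hstack([s[60:260,90:350],cv2.resize(im["frame"],(267,200))]),(800,300))[:,:,::-1])
E
```

```text
clock: 15.65
tcp_pos: [0.4915, -0.0552, 0.0954]
tcp_rot: [0.787, 0.617, -0.0, -0.0]
ft_force: [-12.3, 2.2, 18.3]
width: 0.0124
finger_force: 45.0
tcp [ 0.4915 -0.0552  0.0954] F [-12.3395   2.1954  18.3447] t 15.65 w 0.01238268141490138
shift units [-0.0036  0.0104  0.0077] turn units [-0.0012  0.      0.0007]
[[-0.1305 -0.0703]
 [-0.0148  0.0754]] plane [-0.0006  0.0004  0.0696]
-0.15 2668 0.06969642195656674
-0.12 6831 0.06972744074267243
-0.09 5727 0.06967406216573552
-0.06 7161 0.06968754698827845
leaf slope [-0.00049533  0.07966292]
```

View pics/f.png

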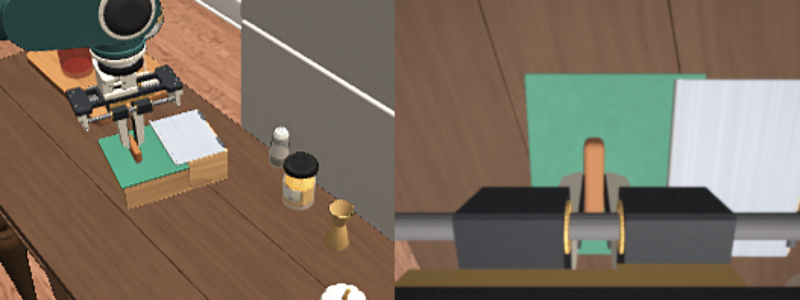

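The picture shows the cover at (145,160) lying flat on the box with its rear edge under the leaf. The leaf is down at (190,135) and the bystanders are standing undisturbed.

```bash
python3 -c "
from rig import hand_in; print(hand_in())"
```

```text
the job is handed in; nothing more can be done
None
```

The job is handed in, no verdict returned: the cover is flat on the front rim, its rear edge under the leaf at the stop, held pressed down with about 18 N; the leaf measured flat and, in the last picture, the honey jar, salt shaker and jigger stand as before (the pumpkin is only partly in view).

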